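Unlatch the spent ink cartridge of the label coder

ROBOT

A 6-joint arm with a two-finger parallel gripper is mounted at the origin on the work surface. World frame = base frame: x ahead of the robot, y to its left, z up, the work surface at z = 0. Lengths are in mm, angles in rad, forces in N, time in s.
With the tool pointing down it reaches from about 400 to 925 mm from the base axis. Payload 12.5 kg.
Tool frame: the origin (TCP) lies midway between the tips of the shut fingers; the grasp point (between the pads) lies 19 mm behind it; z points along the fingers, y is the line along which they close (so a half turn about z gives the same grasp; the last joint's range is limited). The gripper opens to 95 mm and grips with 3 to 60 N. Pads are 20 mm wide; open, the fingers measure 119 mm over their backs; the gripper's body (75 mm by 180 mm) begins 59 mm behind the grasp point.
Start: joints at [1.101, 0.491, 1.559, -0, 1.092, -0.106], TCP at [222.377, 584.119, 214.661] pointing down, gripper open.
Joint ranges: [-3.1, 3.1], [-0.84, 2.19], [0.05, 2.79], [-1.13, 4.28], [0.06, 2.93], [-2.69, 2.69]. Speed limits (rad/s): [2.22, 2.22, 2.79, 3.14, 3.14, 3.14].

INTERFACE

Orientations are given as [roll, pitch, yaw] about the fixed x, y, z axes, in that order (R = Rz(yaw) Ry(pitch) Rx(roll)).
In Python, from cell import env gives the robot as it stands.
- The arm moves only by the tool arm_command, never from a script. Its argument "targets" is a list of rows, each a list of 5 numbers: the shift along the tool's x, y, z in mm, then the turn about the tool's z in degrees, then the opening, from 0 (shut) to 1 (fully open). In form: [[tx, ty, tz, roll, fingers], ...]. A call has 1 to 5 rows; each row is the pose to reach, as a shift and turn from the pose commanded when the call began, along the tool's axes at that moment; what a row does not reach only later rows make up. A row lasts 1/10 s, in which the tool goes at most 50 mm and 8.59 degrees, less where a joint would pass 70% of its speed; a pose out of reach is approached as far as the arm can. A call with a gripper value outside its range is refused whole. The fingers move at their own pace and stop on an object; the grip force is fixed at half the most. Time passes only in rows, so rows that repeat a pose let the fingers close. It gives the time, the measured TCP pose, the force, the opening and the grip force at its end, in the units of the state.
- env.state(): the state, without advancing time (a new reading comes with each control period).
- env.read_camera(name): name is "scene" or "top"; returns a dict with "frame" (400x640x3 uint8, red, green, blue), "vertical_fov" (degrees; the focal length in pixels is half the picture's height over the tangent of half this angle, whatever the lens; pixels are square), "cx", "cy" (the principal point, pixels), "k1" (the pictures are not rectified: a ray, as slopes to the right and down, at radius r is drawn at 1 + k1 r^2 times it, then the intrinsics apply), "world_from_camera" (4x4, takes a point from camera to world coordinates). Camera axes: x right, y down, z forward; pixel columns grow to the right and rows downward; lengths in mm; the calibration is good to about 2 mm. A picture is of the moment at which its call begins. There is no depth.
- env.job_done(): hands the job in; it is judged then, once.
The state is a dict: "t": time; "joints": joint angles; "qvel": joint speeds; "tau": joint torques, N m; "eef_pos": TCP position; "tcp_rot": TCP orientation; "ft_force": force on the tool from outside, world axes, zero at the start; "moment": the same for the moment, N m; "opening": opening from 0.0 (shut) to 1.0 (fully open); "grip_force": force on a finger pad.
Only numpy, scipy, OpenCV 4.12 (cv2) and the standard library are available. Lean on these libraries where they do the work, as an engineer would, in place of code of your own. Each camera call takes 0.05 s, during which the arm holds its last target. There are 200 camera calls.

TASK

The date coder's ink cartridge with the orange buttons is spent. Squeeze its two orange side buttons together to free its catches, lift it out of its dock and set it down upright in the blue empties tray: put it down, do not drop it. Leave the cartridge with the green buttons alone in its dock.

Things in the scene. Friction and masses are not known exactly. Their poses are not given: they have to be found in the camera images.
- spent: Spent ink cartridge, 0.25 kg: upright black block 60 (x) x 32 (y) x 76 mm tall (z up), orange top, an orange release button on its +y and its -y side. Button faces: 34 mm wide, 34 mm high, centred 52 mm above the origin, 50 mm apart face to face; squeezed along y they stop solidly 36 mm apart, and it can be carried by them. Origin: centre of its underside, 8 mm above the table when docked.
- fresh: Fresh cartridge, the same but green, in a like dock; not to be disturbed. Each dock (110 x 84 mm, metal) holds its cartridge by catches under ledges until both buttons are in, with 2 mm of play; beside the buttons the dock is lower than 26 mm above the cartridge's origin; lifting by 30 mm clears it. Origin: centre of its underside.
- tray: Blue empties tray, fixed, empty, open at the top: 190 (its x) x 160 (its y) mm outside, 30 mm high, walls and floor 5 mm thick. Origin: centre of its underside, on the table; the inner floor is 5 mm above it.
- spent_left (a joint): Travel of the orange button on the cartridge's +y side: 0 m out, 0.007 m fully pressed (towards the centre line). Its spring resists with 3 N at first, 6.5 N fully in, and pushes it out again when let go; a grip of about 25 N presses both in fully.
- spent_right (a joint): The same for the orange button on the cartridge's -y side: 0 m out, 0.007 m fully pressed (towards the centre line).
Not all that is in view belongs to the job. Of the things shaped like the tray, the blue one is meant.

How it is judged:
By the outcome, as a careful person would: the job done as asked, in the order asked, and still so for the second after the job is handed in, with the robot touching nothing.
It also fails if it takes over 45 s, if anything falls off the work surface, if the arm or the gripper's body presses on something with over 40 N, if the wrist force passes 120 N, or if a joint passes its speed limit or range.

## Working session

There is one attempt and no reset: what is moved stays moved. The work goes in short steps, Python scripts to look and compute and a tool call to move; the robot and the scene stay as the last step left them, time stands still between calls to the robot, and variables do not carry over. Pictures are saved under pics/ and viewed, at most 10 in all, crops included, and the job is handed in when it is done.

Besides the shell and the picture viewer there is one more tool, called after "Emit:" as name([rows], argument=value, ...), one row to a line, values as JSON. arm_command: Moves the arm, as the interface text tells. Its arguments: {"type":"object","properties":{"targets":{"type":"array","items":{"type":"array","items":{"type":"number"}}}},"required":["targets"]}

```bash
mkdir -p pics
cat > h.py <<'E'
import numpy as np, cv2
from cell import env
def cam(n):
    c=env.read_camera(n); h=c["frame"].shape[0]
    f=h/2/np.tan(np.radians(c["vertical_fov"])/2)
    c["K"]=np.array([[f,0,c["cx"]],[0,f,c["cy"]],[0,0,1.]])
    c["D"]=np.array([c["k1"],0,0,0,0.]); c["T"]=np.array(c["world_from_camera"]); return c
def rays(c,px):
    s=cv2.undistortPointsIter(np.array(px,float).reshape(-1,1,2),c["K"],c["D"],None,None,(3,50,1e-9)).reshape(-1,2)
    return np.c_[s,np.ones(len(s))]@c["T"][:3,:3].T
def onplane(c,px,z):
    d=rays(c,px); o=c["T"][:3,3]; return o+d*((z-o[2])/d[:,2])[:,None]
E
python3 - <<'E'
from h import *
for n in("scene","top"):
    c=cam(n); cv2.imwrite(f"pics/{n}1.png",c["frame"][:,:,::-1]); print(n,c["T"].round(3).tolist(),c["K"][0,0],c["cx"],c["cy"],c["k1"])
s=env.state(); print(s["t"],s["eef_pos"],s["tcp_rot"],s["ft_force"],s["opening"])
E
```

```text
scene [[-0.25, 0.668, -0.701, 1379.226], [0.968, 0.173, -0.181, 133.06], [0.001, -0.724, -0.69, 1036.425], [0.0, 0.0, 0.0, 1.0]] 494.27574048312295 320.91468406647465 191.4972713978692 -0.15149409186266632
top [[-0.028, -0.988, 0.154, 246.94], [-1.0, 0.028, -0.006, -132.962], [0.002, -0.155, -0.988, 1154.348], [0.0, 0.0, 0.0, 1.0]] 382.0780510473799 317.1205561346189 197.8433112369947 0.01638212959093915
0.1 [222.26514638 583.9157809  214.13508481] [-3.14064747e+00 -1.06310162e-04  2.77782288e+00] [0.66160274 0.4418148  0.37732796] 0.9999156330350839
```

View pics/scene1.png

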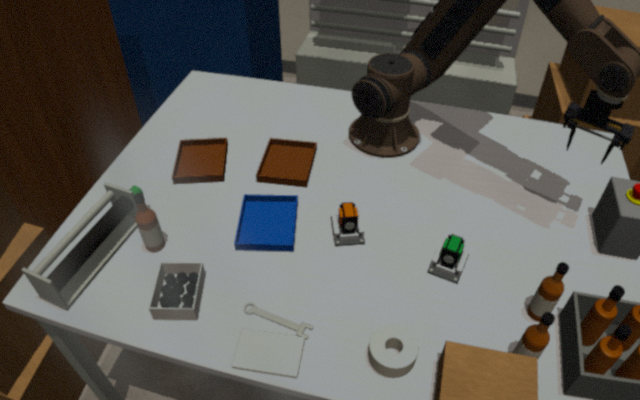

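View pics/top1.png

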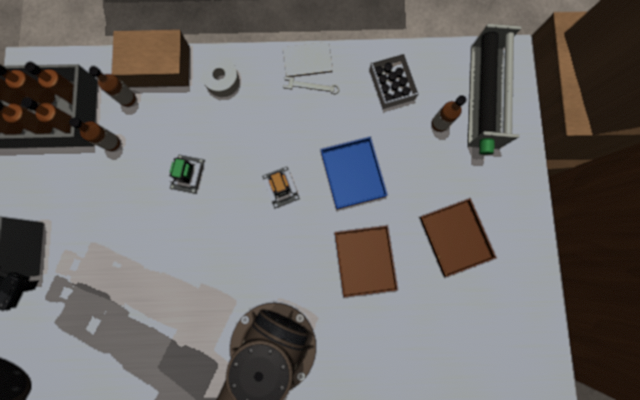

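The scene view shows the orange cartridge at (348,218), the green one at (452,250) and the blue tray at (267,222). In the top view they are at (280,183), (181,169) and (353,173). The brown trays at top (366,261) and (458,237) are decoys. The orange cartridge and the blue tray fit the description by colour, and I'll confirm that with enlarged crops.

Run:
```python
from h import *
a=cam("scene"); b=cam("top")
A=cv2.resize(a["frame"][185:255,315:380],None,fx=6,fy=6,interpolation=cv2.INTER_CUBIC)
B=cv2.resize(b["frame"][155:215,250:315],None,fx=6,fy=6,interpolation=cv2.INTER_CUBIC)
im=np.zeros((420,790,3),np.uint8); im[:420,:390]=A; im[:360,400:790]=B
cv2.imwrite("pics/crop1.png",im[:,:,::-1])
for n,c,box in(("scene",a,(190,260,320,380)),("top",b,(155,215,255,310))):
    hsv=cv2.cvtColor(c["frame"],cv2.COLOR_RGB2HSV)
    m=cv2.inRange(hsv,(8,150,100),(25,255,255)); k=np.zeros_like(m); y0,y1,x0,x1=box;k[y0:y1,x0:x1]=m[y0:y1,x0:x1]
    ct=max(cv2.findContours(k,0,2)[0],key=cv2.contourArea); r=cv2.minAreaRect(ct); print(n,r)
    p=onplane(c,cv2.boxPoints(r),84); print(p.round(1).tolist(), p.mean(0))
    m=cv2.inRange(hsv,(105,150,60),(125,255,255)); m[:130]=0
    ct=max(cv2.findContours(m,0,2)[0],key=cv2.contourArea); q=cv2.approxPolyDP(ct,8,True).reshape(-1,2)
    p=onplane(c,q,30); print("tray",q.tolist(),p.round(1).tolist(),p.mean(0))
```

```text
scene ((349.8269348144531, 209.13461303710938), (14.31647777557373, 12.159200668334961), 78.69007110595703)
[[442.4, -48.1, 84.0], [425.2, -18.5, 84.0], [475.4, -0.5, 84.0], [491.9, -29.3, 84.0]] [458.7454535  -24.11443649  84.        ]
tray [[245, 195], [236, 243], [291, 250], [296, 197]] [[427.6, -343.1, 30.0], [607.4, -300.7, 30.0], [592.9, -151.1, 30.0], [397.9, -195.4, 30.0]] [ 506.46620393 -247.55347115   30.        ]
top ((277.7466125488281, 181.65756225585938), (16.73688507080078, 8.66104507446289), 69.44395446777344)
[[483.1, -8.8, 84.0], [491.4, -32.1, 84.0], [445.3, -48.2, 84.0], [437.1, -25.0, 84.0]] [464.21362199 -28.4976726   84.        ]
tray [[369, 138], [322, 150], [337, 207], [385, 195]] [[603.0, -303.3, 30.0], [569.3, -158.8, 30.0], [393.5, -198.0, 30.0], [425.6, -342.3, 30.0]] [ 497.83976994 -250.62507515   30.        ]
```

View pics/crop1.png

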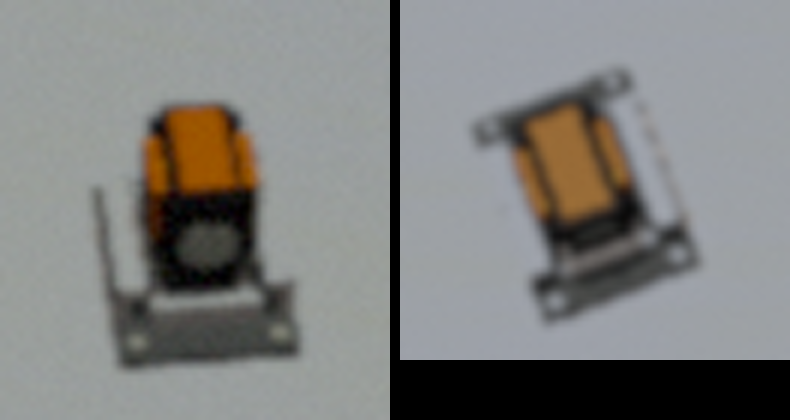

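The crop confirms an orange top with an orange button on each side, and the top face corners are clear in both views. I'll triangulate them.

Run:
```python
from h import *
a=cam("scene"); b=cam("top")
pa=(np.array([[166,107],[228,107],[241,188],[176,193]])+.5)/6-.5+[315,185]
pb=(np.array([[617,208],[560,224],[525,112],[583,100]])+.5)/6-.5+[250,155]
for c,p in((a,pa),(b,pb)):
    w=onplane(c,p,84)[:,:2]; print(w.round(1).tolist(),w.mean(0).round(1))
    for i,j in((0,3),(1,2),(0,1),(3,2)): d=w[j]-w[i]; print(np.degrees(np.arctan2(d[1],d[0])).round(1),np.hypot(*d).round(1),end=' | ')
    print()
# full orange + dock in top view
hsv=cv2.cvtColor(b["frame"],cv2.COLOR_RGB2HSV); print(env.state()["t"])
```

```text
[[439.2, -49.5], [432.1, -22.1], [480.5, -6.1], [490.7, -33.3]] [460.6 -27.7]
17.4 53.9 | 18.4 50.9 | 104.5 28.2 | 110.5 29.1 | 
[[436.1, -240.6], [429.2, -213.3], [483.9, -198.7], [489.0, -226.6]] [ 459.6 -219.8]
14.8 54.6 | 14.9 56.6 | 104.2 28.2 | 100.3 28.4 | 
0.3
```

Run:
```python
from h import *
b=cam("top")
pb=(np.array([[617,208],[560,224],[525,112],[583,100]])-[400,0]+.5)/6-.5+[250,155]
w=onplane(b,pb,84)[:,:2]; print(w.round(1).tolist(),w.mean(0).round(1))
for i,j in((0,3),(1,2),(0,1),(3,2)): d=w[j]-w[i]; print(np.degrees(np.arctan2(d[1],d[0])).round(1),np.hypot(*d).round(1),end=' | ')
# dock bright/dark ends corners in top crop
pd=(np.array([[473,128],[622,67],[700,262],[550,322]])-[400,0]+.5)/6-.5+[250,155]
w=onplane(b,pd,10)[:,:2]; print(w.round(1).tolist(),w.mean(0).round(1))
for i,j in((3,0),(2,1),(2,3),(1,0)): d=w[j]-w[i]; print(np.degrees(np.arctan2(d[1],d[0])).round(1),np.hypot(*d).round(1),end=' | ')
```

```text
[[441.5, -51.0], [434.6, -23.9], [489.2, -7.9], [494.3, -35.6]] [464.9 -29.6]
16.2 55.0 | 16.3 57.0 | 104.4 28.0 | 100.4 28.2 | [[498.4, 27.3], [528.2, -49.0], [426.1, -86.8], [397.7, -10.7]] [462.6 -29.8]
20.7 107.7 | 20.3 108.9 | 110.5 81.2 | 111.3 82.0 |
```

Emit:
arm_command([
  [-33,-37,0,-8,1],
  [-66,-73,0,-16,1],
  [-99,-109,0,-24,1],
  [-132,-145,0,-32,1],
  [-165,-181,0,-41,1],
])

```text
t: 0.85
eef_pos: [310.8, 359.4, 214.8]
tcp_rot: [3.141, 0.0, -2.811]
ft_force: [0.8, 0.3, 1.0]
opening: 0.998
grip_force: 0.0
```

```bash
cat > go.py <<'E'
import sys
from h import *
from scipy.spatial.transform import Rotation as R
s=env.state(); r=R.from_euler("xyz",s["tcp_rot"]); t=np.array(eval(sys.argv[1]))
print("t",s["t"],"pos",s["eef_pos"].round(1),"rot",np.degrees(s["tcp_rot"]).round(2),"F",np.round(s["ft_force"],1),"open",round(s["opening"],3),"grip",s["grip_force"])
print("tool shift",r.inv().apply(t[:3]-s["eef_pos"]).round(1),"roll",((np.degrees(s["tcp_rot"][2])-t[3]+180)%360-180).round(2))
E
python3 go.py "[463,-29,180,200]"
```

```text
t 0.85 pos [310.8 359.4 214.8] rot [ 1.7999e+02  2.0000e-02 -1.6104e+02] F [0.8 0.3 1. ] open 0.998 grip 0.0
tool shift [ -17.7 -416.8   34.7] roll -1.04
```

Emit:
arm_command([
  [-2,-45,0,0,1],
  [-4,-90,0,0,1],
  [-6,-135,0,0,1],
  [-8,-180,0,0,1],
  [-10,-225,0,0,1],
])

```text
t: 1.35
eef_pos: [392.2, 149.5, 214.9]
tcp_rot: [-3.142, 0.001, -2.816]
ft_force: [1.2, -0.1, 0.3]
opening: 0.998
grip_force: 0.0
```

Emit:
arm_command([
  [-2,-45,0,0,1],
  [-4,-90,8,0,1],
  [-6,-135,18,0,1],
  [-8,-170,27,-1,1],
  [-8,-189,35,-1,1],
])

```text
t: 1.85
eef_pos: [460.7, -27.8, 179.3]
tcp_rot: [-3.141, 0.0, -2.8]
ft_force: [-0.1, -0.1, 1.1]
opening: 1.005
grip_force: 0.0
```

Emit:
arm_command([
  [0,0,0,0,1],
])

```text
t: 1.95
eef_pos: [460.2, -27.1, 178.8]
tcp_rot: [3.141, -0.001, -2.802]
ft_force: [1.1, 0.7, -0.8]
opening: 1.001
grip_force: 0.0
```

```bash
python3 go.py "[463,-29,130,200]"
python3 - <<'E'
from h import *
a=cam("scene"); b=cam("top")
A=cv2.resize(a["frame"][120:260,290:420],None,fx=4,fy=4,interpolation=cv2.INTER_CUBIC)
cv2.imwrite("pics/above.png",A[:,:,::-1])
E
```

```text
t 1.95 pos [460.2 -27.1 178.8] rot [ 1.7997e+02 -5.0000e-02 -1.6054e+02] F [ 1.1  0.7 -0.8] open 1.001 grip 0.0
tool shift [-2.1 -2.7 48.8] roll -0.54
```

View pics/above.png

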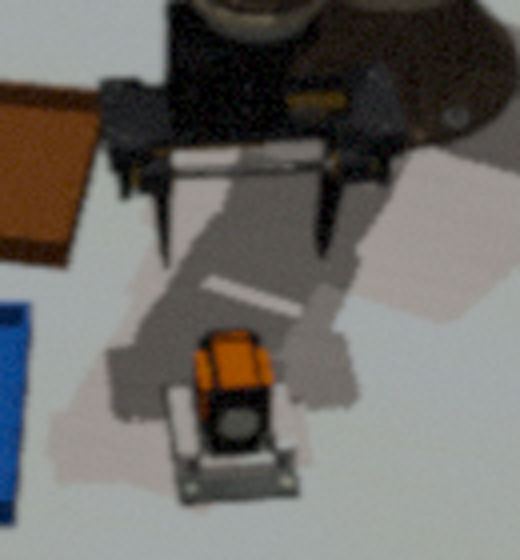

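The open fingers (tips at (166,265) and (323,258) in the crop) straddle the orange cartridge at (235,385) and are square to it. I'll go down.

Emit:
arm_command([
  [-2,-3,25,0,1],
  [-2,-3,50,0,1],
  [-2,-3,75,0,1],
  [-2,-3,100,0,1],
  [-2,-3,120,0,1],
])

```text
t: 2.55
eef_pos: [462.4, -26.1, 59.1]
tcp_rot: [3.142, 0.0, -2.797]
ft_force: [1.1, -0.5, -0.4]
opening: 1.001
grip_force: 0.0
```

Emit:
arm_command([
  [0,0,8,0,1],
  [0,0,16,0,1],
  [0,0,16,0,1],
])

```text
t: 2.85
eef_pos: [462.7, -27.0, 43.6]
tcp_rot: [3.141, -0.0, -2.798]
ft_force: [0.0, -0.0, 1.3]
opening: 0.997
grip_force: 0.0
```

```bash
python3 go.py "[463,-29,43,200]"
python3 - <<'E'
from h import *
a=cam("scene"); b=cam("top")
A=cv2.resize(a["frame"][170:260,300:400],None,fx=4,fy=4,interpolation=cv2.INTER_CUBIC)
B=cv2.resize(b["frame"][140:230,230:330],None,fx=4,fy=4,interpolation=cv2.INTER_CUBIC)
cv2.imwrite("pics/down.png",np.hstack([A,B])[:,:,::-1])
E
```

```text
t 2.85 pos [462.7 -27.   43.6] rot [ 179.99   -0.   -160.33] F [ 0.  -0.   1.3] open 0.997 grip 0.0
tool shift [ 0.4 -2.   0.6] roll -0.33
```

View pics/down.png

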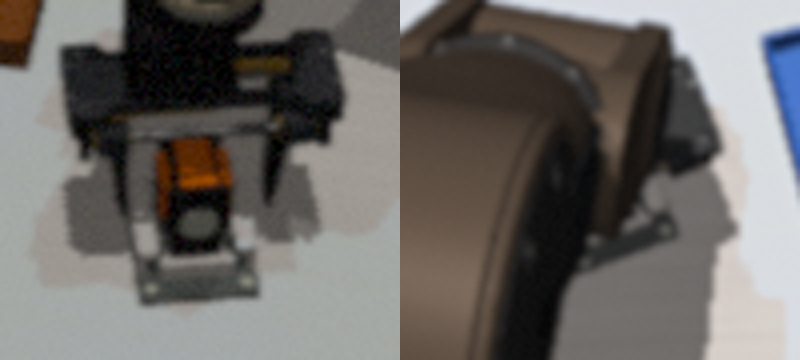

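The fingers sit evenly either side of the buttons in the left crop (about 39 px on each side). I'll close.

Emit:
arm_command([
  [0,-1,0,0,0.7],
  [0,-1,0,0,0.55],
  [0,-1,0,0,0.45],
  [0,-1,0,0,0.4],
  [0,-1,0,0,0.4],
])

```text
t: 3.45
eef_pos: [463.1, -28.4, 43.7]
tcp_rot: [3.142, 0.0, -2.799]
ft_force: [-0.3, -0.3, 0.3]
opening: 0.635
grip_force: 0.0
```

Emit:
arm_command([
  [0,0,0,0,0],
  [0,0,0,0,0],
  [0,0,0,0,0],
  [0,0,0,0,0],
  [0,0,0,0,0],
])

```text
t: 3.95
eef_pos: [463.1, -28.4, 44.1]
tcp_rot: [-3.141, 0.0, -2.799]
ft_force: [-2.6, 0.7, 10.2]
opening: 0.354
grip_force: 30.1
```

Emit:
arm_command([
  [0,0,0,0,0],
  [0,0,0,0,0],
  [0,0,0,0,0],
])

```text
t: 4.25
eef_pos: [463.1, -28.4, 44.1]
tcp_rot: [-3.141, 0.0, -2.799]
ft_force: [-2.5, 0.1, 10.2]
opening: 0.356
grip_force: 30.1
```

Emit:
arm_command([
  [0,0,-3,0,0],
  [0,0,-6,0,0],
  [0,0,-8,0,0],
])

```text
t: 4.55
eef_pos: [463.0, -28.4, 51.8]
tcp_rot: [3.141, -0.0, -2.799]
ft_force: [0.3, -1.1, -2.3]
opening: 0.351
grip_force: 30.0
```

The force reads −2.3 N, which is the cartridge's weight, so it's free of its catches. I'll lift higher.

Emit:
arm_command([
  [0,0,-10,0,0],
  [0,0,-22,0,0],
  [0,0,-36,0,0],
  [0,0,-50,0,0],
  [0,0,-60,0,0],
])

```text
t: 5.05
eef_pos: [463.2, -28.4, 113.0]
tcp_rot: [-3.141, 0.001, -2.799]
ft_force: [-1.0, -0.3, -1.9]
opening: 0.352
grip_force: 30.0
```

```bash
python3 go.py "[498,-250,112,193]"
python3 - <<'E'
from h import *
a=cam("scene")
A=cv2.resize(a["frame"][130:270,220:400],None,fx=4,fy=4,interpolation=cv2.INTER_CUBIC)
cv2.imwrite("pics/lift.png",A[:,:,::-1])
E
```

```text
t 5.05 pos [463.2 -28.4 113. ] rot [-1.7998e+02  5.0000e-02 -1.6037e+02] F [-1.  -0.3 -1.9] open 0.352 grip 29.96398776769638
tool shift [  41.6 -220.4    1. ] roll 6.63
```

View pics/lift.png

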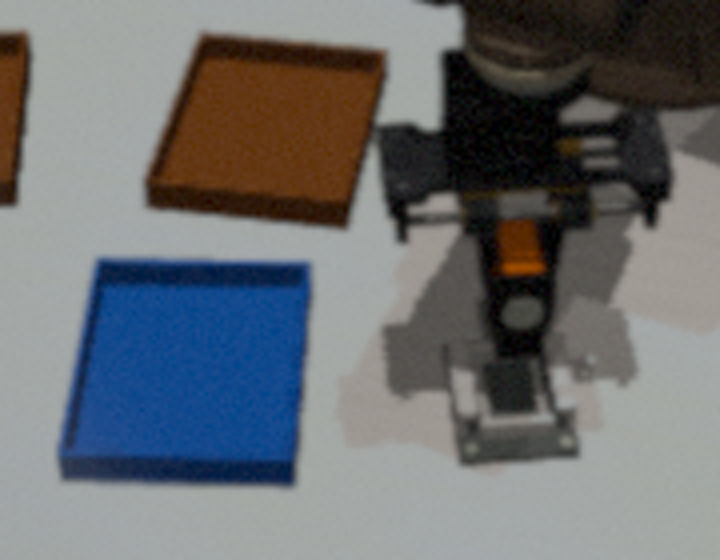

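The cartridge is out of its dock and held upright (orange top at (520,250) in the crop), and the blue tray at (185,370) is clear. I'll carry it over.

Emit:
arm_command([
  [3,-15,0,0,0],
  [8,-40,0,0,0],
  [13,-70,0,0,0],
  [19,-100,0,3,0],
  [25,-130,0,5,0],
])

```text
t: 5.6
eef_pos: [483.1, -160.3, 111.5]
tcp_rot: [3.141, -0.0, -2.888]
ft_force: [-0.2, -0.2, -2.9]
opening: 0.35
grip_force: 30.0
```

Emit:
arm_command([
  [5,-30,0,2,0],
  [10,-55,0,2,0],
  [14,-75,0,2,0],
  [17,-87,0,2,0],
  [17,-90,0,2,0],
])

```text
t: 6.1
eef_pos: [489.3, -251.4, 111.4]
tcp_rot: [3.141, -0.0, -2.922]
ft_force: [-0.3, 0.0, -2.8]
opening: 0.357
grip_force: 30.0
```

Emit:
arm_command([
  [0,0,10,0,0],
  [0,0,25,0,0],
  [0,0,40,0,0],
  [0,0,52,0,0],
  [0,0,60,0,0],
])

```text
t: 6.6
eef_pos: [489.2, -249.6, 50.4]
tcp_rot: [3.14, -0.001, -2.92]
ft_force: [0.5, 0.4, -1.6]
opening: 0.351
grip_force: 30.0
```

```bash
python3 go.py "[498,-250,41,193]"
python3 - <<'E'
from h import *
a=cam("scene")
A=cv2.resize(a["frame"][130:270,200:380],None,fx=4,fy=4,interpolation=cv2.INTER_CUBIC)
cv2.imwrite("pics/tray.png",A[:,:,::-1])
E
```

```text
t 6.6 pos [ 489.2 -249.6   50.4] rot [ 1.7993e+02 -5.0000e-02 -1.6732e+02] F [ 0.5  0.4 -1.6] open 0.351 grip 29.963755309581757
tool shift [-8.5 -2.3  9.4] roll -0.32
```

View pics/tray.png

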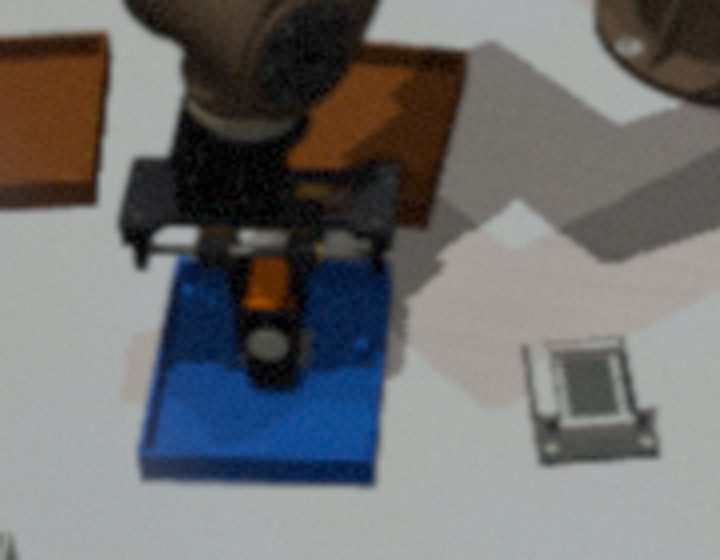

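The cartridge hangs upright over the middle of the blue tray (its bottom is near (272,385) in the crop), and the old dock is empty. I'll lower it gently until it touches.

Emit:
arm_command([
  [0,0,2,0,0],
  [0,0,4,0,0],
  [0,0,6,0,0],
  [0,0,7,0,0],
  [0,0,7,0,0],
])

```text
t: 7.15
eef_pos: [489.5, -250.6, 44.7]
tcp_rot: [-3.142, 0.0, -2.921]
ft_force: [-0.1, 0.9, -2.3]
opening: 0.352
grip_force: 30.0
```

Emit:
arm_command([
  [0,0,1,0,0],
  [0,0,1,0,0],
])

```text
t: 7.35
eef_pos: [489.5, -250.6, 43.6]
tcp_rot: [3.142, 0.0, -2.921]
ft_force: [0.4, 0.6, -1.9]
opening: 0.353
grip_force: 30.0
```

Emit:
arm_command([
  [0,0,1,0,0],
  [0,0,1,0,0],
])

```text
t: 7.55
eef_pos: [489.5, -250.6, 42.6]
tcp_rot: [3.141, 0.0, -2.921]
ft_force: [-0.7, 0.3, -3.0]
opening: 0.349
grip_force: 30.0
```

Emit:
arm_command([
  [0,0,1,0,0],
  [0,0,1,0,0],
])

```text
t: 7.75
eef_pos: [489.4, -250.6, 41.5]
tcp_rot: [3.141, -0.0, -2.921]
ft_force: [0.5, 0.5, -3.4]
opening: 0.353
grip_force: 30.0
```

Emit:
arm_command([
  [0,0,0.5,0,0],
  [0,0,0.5,0,0],
])

```text
t: 7.95
eef_pos: [489.5, -250.6, 41.3]
tcp_rot: [-3.142, 0.0, -2.921]
ft_force: [-1.1, 0.5, 0.3]
opening: 0.35
grip_force: 30.0
```

Contact is starting: the force has risen from −3.4 to 0.3 N. One more small step should seat it.

Emit:
arm_command([
  [0,0,0.4,0,0],
  [0,0,0.4,0,0],
  [0,0,0.4,0,0],
])

```text
t: 8.25
eef_pos: [489.5, -250.6, 41.2]
tcp_rot: [-3.141, 0.0, -2.921]
ft_force: [-2.3, 0.9, 4.7]
opening: 0.353
grip_force: 30.1
```

Emit:
arm_command([
  [0,0,0,0,0.42],
  [0,0,0,0,0.48],
  [0,0,0,0,0.55],
  [0,0,0,0,0.65],
  [0,0,0,0,0.75],
])

```text
t: 8.75
eef_pos: [489.5, -250.6, 40.7]
tcp_rot: [-3.142, 0.0, -2.921]
ft_force: [-0.3, 0.1, 0.6]
opening: 0.661
grip_force: 0.0
```

Emit:
arm_command([
  [0,0,0,0,0.85],
  [0,0,0,0,0.85],
  [0,0,0,0,0.85],
  [0,0,0,0,0.85],
])

```text
t: 9.15
eef_pos: [489.5, -250.6, 40.7]
tcp_rot: [3.142, 0.0, -2.921]
ft_force: [0.9, 0.5, -0.9]
opening: 0.847
grip_force: 0.0
```

Emit:
arm_command([
  [0,0,-15,0,0.85],
  [0,0,-40,0,0.85],
  [0,0,-75,0,0.85],
  [0,0,-110,0,0.85],
  [0,0,-140,0,0.85],
])

```text
t: 9.65
eef_pos: [489.5, -250.6, 182.5]
tcp_rot: [-3.141, 0.001, -2.921]
ft_force: [0.2, -0.6, 0.4]
opening: 0.85
grip_force: 0.0
```

Emit:
arm_command([
  [0,0,0,0,0.85],
  [0,0,0,0,0.85],
  [0,0,0,0,0.85],
])

```text
t: 9.95
eef_pos: [489.0, -250.3, 179.7]
tcp_rot: [3.14, -0.001, -2.921]
ft_force: [0.2, -0.8, -0.4]
opening: 0.849
grip_force: 0.0
```

Run:
```python
from h import *
a=cam("scene")
A=cv2.resize(a["frame"][100:290,220:480],None,fx=3,fy=3,interpolation=cv2.INTER_CUBIC)
cv2.imwrite("pics/end.png",A[:,:,::-1])
```

```text
(no output)
```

View pics/end.png

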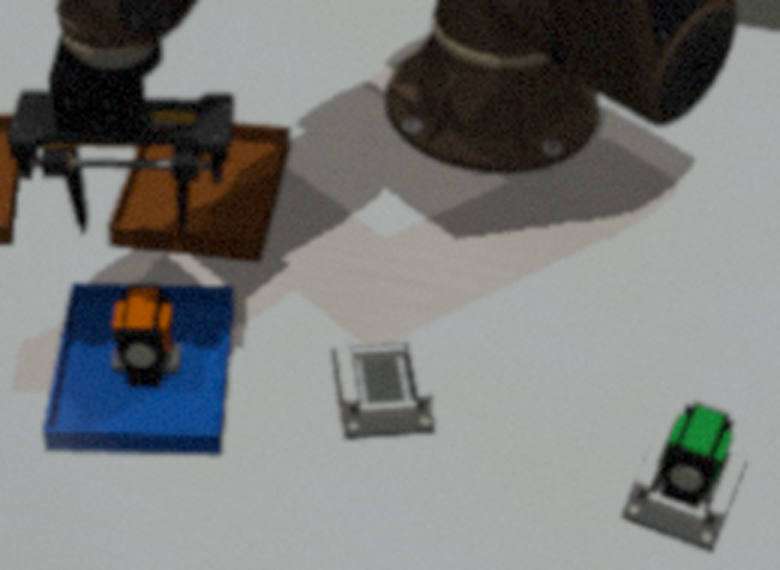

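The orange cartridge stands upright in the blue tray at (143,335) with its buttons out again. Its dock is empty, the green cartridge at (690,455) is untouched in its dock, and the gripper is clear of everything.

```bash
python3 -c "
from cell import env
print(env.job_done())"
```

```text
the job is handed in; nothing more can be done
None
```

The job is handed in: the spent orange cartridge was unlatched, lifted out and set down upright in the blue tray in about 10 s of robot time, and the green one was left alone in its dock.

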